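Clear a drilled offcut from the jig into the scrap bin

TASK

Swing the end gate of the drilling jig open, then slide the drilled offcut out along the jig's channel and off the table edge so that it drops into the scrap bin standing below. Slide it all the way with a light fingertip press on its top (not from behind), do not lift it out of the channel, and never press it harder than about 15 N because the board cracks; leave everything else on the table where it is.

Things in the scene. Friction and masses are not known exactly. Their poses are not given: they have to be found in the camera images.
- jig: Drilling jig fixed on a thin black mat: base 230 mm long (x) by 128 mm, two plywood rails and a rear fence around a channel 64 mm wide along x. Origin under its middle, 3 mm over the table; +x to the outlet. In its frame: rail and fence tops at z 26 mm, fence x -115 to -85, rails |y| 32 to 64, x -115 to 115. The floor, z 20 to x = +10, rides on springs and gives under a press, about 12 N per mm.
- outlet (a point): Middle of the channel's outlet end, level with the rail tops (jig frame 115, 0, 26 mm). It overhangs the far edge of the table, above the bin. From x = 10 mm to here the floor is an aluminium apron whose slope is set by hand and not measured: at the outlet it lies anywhere from 3 to 15 mm lower than the rear floor, so feel the press on the way (5 to 12 N drags the offcut).
- gate_pin (a point): Axis of the gate's hinge pin, 16 mm below the gate's top (jig frame 123, -48, 29 mm).
- gate (a joint): End gate, an upright plywood board across the outlet on a vertical pin at its right end (seen from the robot): 0 rad shut, grows to 1.75 as its free end swings outwards, away from the robot, over the bin. Stays where left; about 1 N at the free end moves it. Clear of the channel beyond 1.2 rad. Board 8 mm thick, 44 mm high (jig frame z 1 to 45), 108 mm long from the pin.
- gate_tip (a point): Top of the gate's free end (a 16 mm thick end block), 103 mm from the hinge pin, 45 mm above the jig's origin.
- offcut: The drilled board to be scrapped: 90 x 60 x 6 mm, about 60 g, brown wood with two rows of four dark holes (flat). Lies in the channel close to the rear fence, top flush with rails and fence, so its sides and rear end cannot be reached. Origin at the centre of its underside, x along the channel to the outlet. Tips off once its centre is past the outlet and the fingers leave its rear half.
- bin: Open grey scrap bin on a blue stool below the jig's outlet, tucked a little under the table edge: 250 x 280 mm, 110 mm deep, 5 mm walls. Origin at the centre of its underside, 170 mm below the table top; rim 60 mm below the table top.
- perfboard: Bystander: green circuit board, 70 x 50 x 4 mm, left of the jig. Origin at the centre of its underside.
- tape: Bystander: paper tape roll lying flat, 52 mm across, 20 mm high, left of the jig. Origin at the centre of its underside.
- bracket: Bystander: printed U bracket, 50 x 40 x 30 mm, right of the jig. Origin at the centre of its underside.
- cell: Bystander: small battery standing upright, 18 mm across, 36 mm high, right of the jig. Origin at the centre of its underside.
- driver: Bystander: screwdriver, 180 mm long, lying on the table far to one side. Origin near its middle, underneath.
- phone: Bystander: phone, 150 x 74 x 9 mm, lying far to one side. Origin at the centre of its underside.
- ventbox: Bystander: plywood box with vent holes, 130 x 120 x 110 mm, far to one side. Origin at the centre of its underside.
Not all that is in view belongs to the job. Of the things shaped like the offcut, the brown one is meant.

How it is judged:
On the way, in this order (a step that is already met when the one before it is completed fails the run):
1. the gate is open beyond 1.2 rad while the offcut is still in its place (value of joint gate above 1.2 rad and x of offcut in the frame of jig below 0.02 m), for 0.1 s.
2. near the outlet, the offcut lies in the channel with the fingers pressing on its top, not behind it (x of offcut in the frame of jig between 0.075 and 0.112 m and z of offcut in the frame of jig between 0 and 0.028 m and x of the grasp point in the frame of offcut between -0.05 and 0.05 m and contact force between the fingers and offcut above 0.5 N), for 0.1 s.
At the end, for the whole second after the job is handed in: The offcut lies at rest inside the scrap bin (its origin within the walls and below the rim) (x of offcut in the frame of bin between -0.12 and 0.12 m and y of offcut in the frame of bin between -0.135 and 0.135 m and z of offcut in the frame of bin between 0 and 0.09 m and linear speed of offcut below 0.03 m/s); the robot touches nothing.
It fails at once if the offcut is pressed with more than 18 N (contact force between the fingers and offcut above 18 N).
It fails at once if the offcut is lifted out of the jig (origin more than 45 mm above the jig's origin) (z of offcut in the frame of jig above 0.045 m).
It fails at once if a bystander is moved by more than 20 mm (distance of any of perfboard, tape, bracket, cell, driver, phone, ventbox from where it was at the start of the episode above 0.02 m).
It also fails if it takes over 67 s, if anything falls off the work surface, if the arm or the gripper's body presses on something with over 40 N, if the wrist force passes 120 N, or if a joint passes its speed limit or range.

ROBOT

A 7-joint arm with a two-finger parallel gripper is mounted at the origin on the work surface. World frame = base frame: x ahead of the robot, y to its left, z up, the work surface at z = 0. Lengths are in m, angles in rad, forces in N, time in s.
With the tool pointing down it reaches from about 0.35 to 0.9 m from the base axis. Payload 7.2 kg.
Tool frame: the origin (TCP) lies at the very end of the fingers, on their centre line; the grasp point (between the pads) lies 19 mm behind it (bot.tcp_to_grasp is the z of the grasp point in the tool frame, in m); z points along the fingers, y is the line along which they close (so a half turn about z gives the same grasp; the last joint's range is limited). The gripper opens to 85 mm and grips with 20 to 120 N. Pads are 22 mm wide; open, the fingers measure 114 mm over their backs; the gripper's body (76 mm by 85 mm) begins 54 mm behind the grasp point. The pads swing forward as they close: fully open they stand 13 mm farther back than shut.
Start: joints at [-1.325, 0.411, -0.013, 1.596, 0.006, 1.134, -0.082], TCP at [0.193, 0.594, 0.231] pointing down, gripper open.
Joint ranges: [-2.95, 2.95], [-0.29, 1.99], [-1.47, 1.44], [0.14, 2.54], [-1.03, 4.17], [0.13, 1.85], [-2.86, 2.86]. Speed limits (rad/s): [2.39, 2.39, 3.01, 3.01, 3.14, 3.14, 3.14].

INTERFACE

Orientations are given as a unit quaternion [w, x, y, z].
In Python, from rig import bot, vision gives the robot as it stands.
- The arm moves only by the tool handwheel, called after "Emit:" as a command line: name --argument value ..., lists and objects as JSON in quotes. Schema: {"type":"object","properties":{"motion":{"type":"array","items":{"type":"object","properties":{"trans":{"type":"array","items":{"type":"number"},"minItems":3,"maxItems":3},"rz":{"type":"number"}},"additionalProperties":false},"minItems":1,"maxItems":8},"finger_gap":{"type":"number"},"force":{"type":"number"},"only":{"type":"string"},"quiet":{"type":"boolean"},"lines":{"type":"string"}},"required":["motion"],"additionalProperties":false}. motion is a list of rows, 1 to 8 of them, each an object with the fields trans (a list: dx, dy, dz in m), rz (a turn about the tool's z in rad); a field left out counts as zero; each row shifts and turns the commanded pose from where the row before left it, along the tool's axes as they then stand; what a row does not reach is not made up. A row lasts 1/8 s, in which the tool goes at most 0.0625 m and 0.188 rad, less where a joint would pass 70% of its speed; a pose out of reach is approached as far as the arm can. finger_gap is the finger opening in m, set as the call begins (left out keeps the last). The fingers move at their own pace and stop on an object; force is the grip in N (left out, the last holds). Time passes only in rows, so rows that do not move let the fingers close. The tool returns the time, the measured TCP pose, the force, the opening and the grip force at its end. only (a regular expression) keeps the lines of the reply that match it, lines (a string "A,B") keeps lines A to B, and quiet returns only ok. Input that does not fit is refused with a message, and nothing moves.
- bot.get_obs(): the state, without advancing time (a new reading comes with each control period).
- vision.snapshot(name): name is "side" or "top"; returns a dict with "img" (480x640x3 uint8, red, green, blue), "mtx" (3x3 intrinsics, pixels), "R" (3x3) and "t" (3): a world point X has camera coordinates R X + t. Camera axes: x right, y down, z forward; pixel columns grow to the right and rows downward; lengths in m; the calibration is good to about 2 mm. A picture is of the moment at which its call begins. There is no depth.
- bot.finish_job(): hands the job in; it is judged then, once.
The state is a dict: "time": time; "joints": joint angles; "qd": joint speeds; "tau": joint torques, N m; "tool_pos": TCP position; "eef_rot": TCP orientation; "wrist_force": force on the tool from outside, world axes, zero at the start; "torque": the same for the moment, N m; "finger_gap": finger opening in m; "finger_force": force on a finger pad.
Only numpy, scipy, OpenCV 4.12 (cv2) and the standard library are available. Lean on these libraries where they do the work, as an engineer would, in place of code of your own. Each camera call takes 0.05 s, during which the arm holds its last target. There are 200 camera calls.

## Working session

There is one attempt and no reset: what is moved stays moved. The work goes in short steps, Python scripts to look and compute and a tool call to move; the robot and the scene stay as the last step left them, time stands still between calls to the robot, and variables do not carry over. Pictures are saved under pics/ and viewed, at most 10 in all, crops included, and the job is handed in when it is done.

```bash
ls; mkdir -p pics; python3 - <<'E'
from rig import bot, vision
import cv2
for n in ("top","side"):
    s=vision.snapshot(n); cv2.imwrite(f"pics/{n}0.png",s["img"][:,:,::-1]); print(n,s["mtx"].tolist(),s["R"].tolist(),s["t"].tolist())
o=bot.get_obs(); print({k:o[k] for k in("time","tool_pos","eef_rot","wrist_force","finger_gap")},bot.tcp_to_grasp)
E
```

```text
pics
top [[565.600950980584, 0.0, 320.3746921594529], [0.0, 565.600950980584, 245.54864502226712], [0.0, 0.0, 1.0]] [[-0.027377704439075768, -0.9994355078809979, -0.01947118091689572], [-0.9952171535331152, 0.029079037350294233, -0.09325892397097528], [0.0937724832405038, 0.016824837991257672, -0.9954514785831993]] [0.036694273399473926, 0.49371135179492553, 1.2756678097976752]
side [[557.3921591324912, 0.0, 317.04905098737976], [0.0, 557.3921591324912, 253.79696342803308], [0.0, 0.0, 1.0]] [[-0.9847398296532142, -0.17344703334798497, 0.014268655064209167], [-0.1364139979939056, 0.7183681950376987, -0.6821571354970916], [0.10806798344503848, -0.6736937456894352, -0.7310663772688918]] [0.47635101458596835, 0.06095862441011791, 1.5791200644259105]
{'time': 0.1, 'tool_pos': array([0.19277883, 0.59406654, 0.23056103]), 'eef_rot': array([-6.56978048e-05,  1.56201409e-01,  9.87724981e-01, -6.90542787e-04]), 'wrist_force': array([ 0.57895172, -0.18163753, -0.12134682]), 'finger_gap': 0.08495332673373164} -0.0187
```

View pics/top0.png

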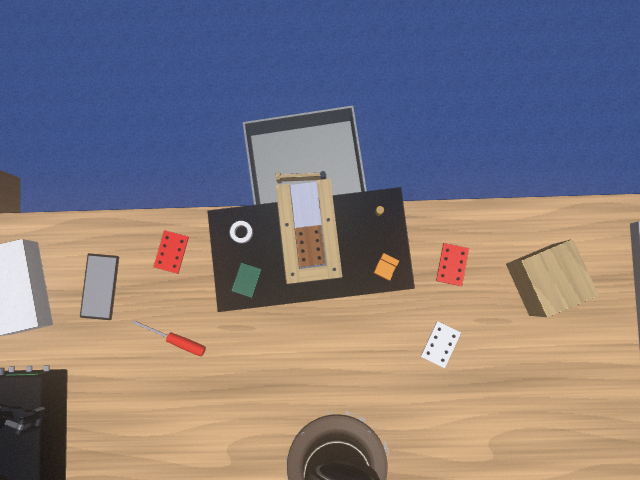

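View pics/side0.png

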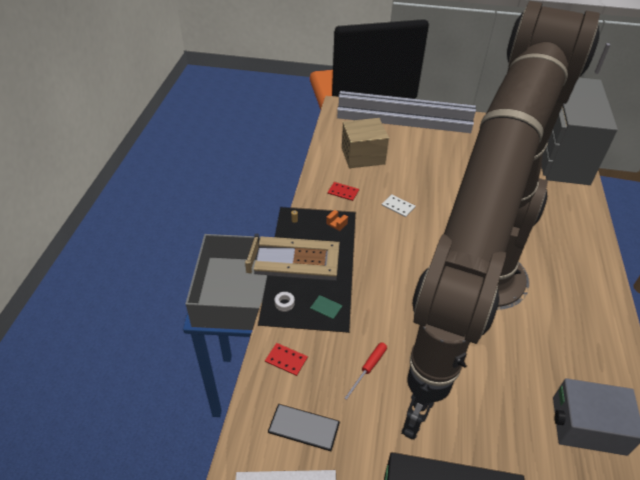

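Top view: things shaped like the offcut are red at (171,252), red at (452,264), white at (441,344), and the brown one in the jig's channel at (311,247). The brown one fits, being brown and lying against the rear fence. The gate is at row 176, columns 277–325, with its pin at the right end. I'll enlarge this to confirm it and to pick corners.

```bash
python3 - <<'E'
import cv2
i=cv2.imread("pics/top0.png")[160:295,255:435]
cv2.imwrite("pics/crop_top.png",cv2.resize(i,None,fx=4.4,fy=4.4,interpolation=cv2.INTER_CUBIC))
E
```

```text
(no output)
```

View pics/crop_top.png

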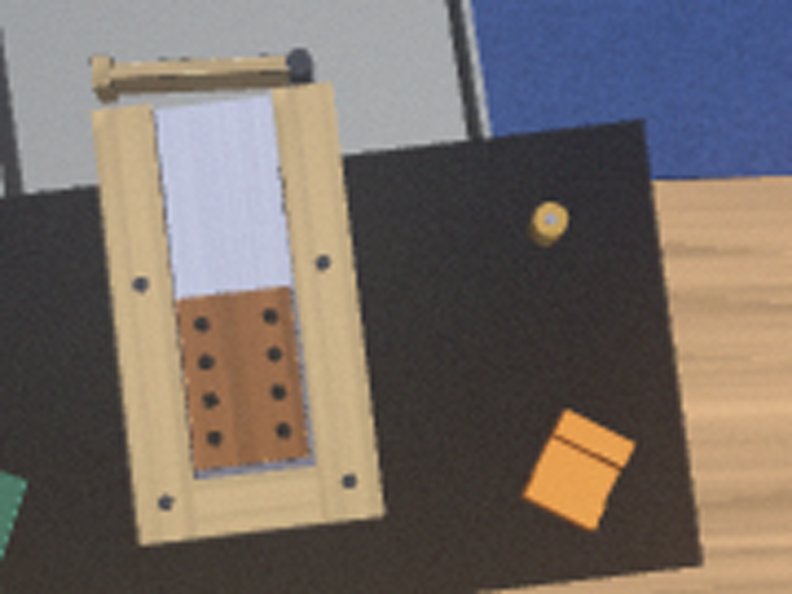

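The crop confirms it: the brown board with two rows of four dark holes lies in the channel, crop corners about (177,299), (289,286), (311,462), (194,473). Rail-top far corners are (93,111) and (331,84), the rear corners (139,546) and (384,517), and the gate runs from (103,78) to its pin at (300,65).

```bash
cat >h.py <<'E'
import numpy as np, json
from scipy.optimize import least_squares
from rig import bot, vision
def ray(s,px,z):
    d=s["R"].T@np.linalg.inv(s["mtx"])@[*px,1]; c=-s["R"].T@s["t"]; return c+d*(z-c[2])/d[2]
def proj(s,X):
    p=s["mtx"]@(s["R"]@np.asarray(X)+s["t"]); return p[:2]/p[2]
def crop(p,f=4.4,o=(255,160)): return (np.asarray(p)+.5)/f-.5+o
def Tj(q,P):
    c,s=np.cos(q[2]),np.sin(q[2]); P=np.asarray(P,float)
    return np.array([q[0]+c*P[0]-s*P[1],q[1]+s*P[0]+c*P[1],P[2]+.003])
E
python3 - <<'E'
from h import *
import cv2
s=vision.snapshot("top"); S=vision.snapshot("side")
pts=[((93,111),(.115,.064,.026)),((331,84),(.115,-.064,.026)),((155,108),(.115,.032,.026)),((272,95),(.115,-.032,.026)),((195,479),(-.085,.032,.026)),((314,464),(-.085,-.032,.026)),((139,546),(-.115,.064,.0)),((384,517),(-.115,-.064,.0))]
r=least_squares(lambda q:np.concatenate([proj(s,Tj(q,P))-crop(p) for p,P in pts]),[.65,.03,0],loss='soft_l1')
q=r.x; print(q,r.fun.reshape(-1,2).round(1).tolist()); np.save("q.npy",q)
for n,p,z in [("oFL",(177,299),.029),("oFR",(289,286),.029),("oRR",(311,462),.029),("oRL",(194,473),.029),("gtip",(103,78),.048),("pin",(300,62),.048),("cell",(550,218),.036),("brk",(580,468),.03)]:
    w=ray(s,crop(p),z); c,ss=np.cos(q[2]),np.sin(q[2]); d=w[:2]-q[:2]; print(n,w.round(4),"jig",(c*d[0]+ss*d[1]).round(4),(-ss*d[0]+c*d[1]).round(4))
img=S["img"].copy()
for P in [(.115,.064,.026),(.115,-.064,.026),(-.115,.064,.026),(-.115,-.064,.026),(.123,-.048,.045),(.123,.055,.045)]:
    u=proj(S,Tj(q,P)); cv2.circle(img,tuple(np.round(u*16).astype(int).tolist()),10,(0,255,0),-1,shift=4)
cv2.imwrite("pics/side_fit.png",cv2.resize(img[200:340,180:370,::-1],None,fx=4.2,fy=4.2,interpolation=cv2.INTER_CUBIC))
E
```

```text
[0.52921829 0.04929329 0.08472339] [[-0.4, -0.1], [0.5, -0.3], [-0.7, -1.0], [0.2, -1.2], [-0.4, 0.5], [0.4, 0.8], [0.6, 0.3], [-0.2, 0.6]]
oFL [0.5372 0.0801 0.029 ] jig 0.0105 0.03
oFR [0.5423 0.0215 0.029 ] jig 0.0107 -0.0288
oRR [0.4501 0.0126 0.029 ] jig -0.082 -0.0299
oRL [0.4461 0.0734 0.029 ] jig -0.0808 0.031
gtip [0.6514 0.1147 0.048 ] jig 0.1272 0.0548
pin [0.6565 0.0123 0.048 ] jig 0.1237 -0.0477
cell [ 0.5728 -0.115   0.036 ] jig 0.0296 -0.1674
brk [ 0.4429 -0.1262  0.03  ] jig -0.1008 -0.1676
```

View pics/side_fit.png

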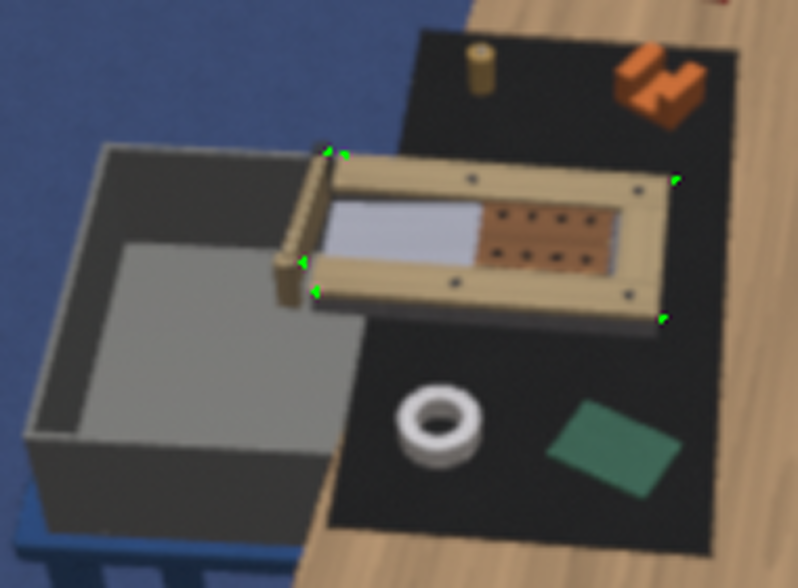

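The jig fit agrees with both cameras: residuals up to 1.2 px, the pin and gate tip land where specified, and the offcut measures 92 x 60 with its centre at jig x ≈ -0.035. Next I'll plan the approach to the gate's inner face above the rails with the fingers closed.

```bash
cat >>h.py <<'E'
from scipy.spatial.transform import Rotation as Ro
q=np.load("q.npy") if __import__("os").path.exists("q.npy") else None
def state(*targets):
    o=bot.get_obs(); R=Ro.from_quat(np.roll(o["eef_rot"],-1)).as_matrix(); p=o["tool_pos"]
    c,s=np.cos(q[2]),np.sin(q[2]); J=np.array([[c,s,0],[-s,c,0],[0,0,1]])
    print("t%.2f"%o["time"],"jig",(J@(p-[q[0],q[1],.003])).round(4),"F",(J@o["wrist_force"]).round(2),"gap",round(o["finger_gap"],4),"j",np.round(o["joints"],2).tolist())
    turn=np.arctan2(*(R.T@J.T@[-1,0,0])[[1,0]]); print("turn",round(turn,4))
    a=p
    for t in targets:
        w=Tj(q,t); print(t,"world",w.round(3),"d_tool",(R.T@(w-a)).round(4),"d_tool_aligned",((w-a)@J.T*[-1,1,-1]).round(4)); a=w
E
python3 -c "
from h import *
state((.09,.027,.2),(.09,.027,.033))"
```

```text
t0.20 jig [-0.289   0.5714  0.2278] F [ 0.85 -0.04 -0.41] gap 0.0856 j [-1.33, 0.41, -0.01, 1.6, 0.01, 1.13, -0.08]
turn -0.3985
(0.09, 0.027, 0.2) world [0.617 0.084 0.203] d_tool [-0.5606 -0.3546  0.0282] d_tool_aligned [-0.379  -0.5444  0.0278]
(0.09, 0.027, 0.033) world [0.617 0.084 0.036] d_tool [0.     0.0002 0.167 ] d_tool_aligned [-0.     0.     0.167]
```

Emit:
handwheel --motion '[{"rz": -0.133},{"rz": -0.133},{"rz": -0.133},{"trans": [-0.03,-0.042,0]},{"trans": [-0.03,-0.042,0]},{"trans": [-0.03,-0.042,0]},{"trans": [-0.03,-0.042,0]},{"trans": [-0.03,-0.042,0]}]' --finger_gap 0

```text
time: 1.2
tool_pos: [0.3612, 0.3965, 0.2313]
eef_rot: [0.0, -0.043, 0.999, 0.0]
wrist_force: [1.0, -0.5, -0.5]
finger_gap: -0.0001
finger_force: 0.0
```

Emit:
handwheel --motion '[{"trans": [-0.03,-0.042,0]},{"trans": [-0.03,-0.042,0]},{"trans": [-0.03,-0.042,0]},{"trans": [-0.03,-0.042,0]},{"trans": [-0.03,-0.042,0]},{"trans": [-0.03,-0.042,0]},{"trans": [-0.03,-0.042,0]},{}]'

```text
time: 2.2
tool_pos: [0.5966, 0.1178, 0.2309]
eef_rot: [0.0, -0.039, 0.999, -0.001]
wrist_force: [-0.1, -0.1, -0.3]
finger_gap: 0.0002
finger_force: 0.0
```

```bash
python3 -c "
from h import *
state((.088,.027,.2),(.088,.027,.033))"
```

```text
t2.20 jig [0.0729 0.0626 0.2279] F [-0.14 -0.12 -0.31] gap 0.0002 j [-0.41, 0.38, 0.18, 1.65, -0.07, 1.12, 1.44]
turn -0.0066
(0.088, 0.027, 0.2) world [0.615 0.084 0.203] d_tool [-0.0153 -0.0354  0.028 ] d_tool_aligned [-0.0151 -0.0356  0.0279]
(0.088, 0.027, 0.033) world [0.615 0.084 0.036] d_tool [1.00e-04 4.00e-04 1.67e-01] d_tool_aligned [-0.     0.     0.167]
```

Emit:
handwheel --motion '[{"trans": [-0.015,-0.035,0.028],"rz": -0.007},{"trans": [0,0,0.05]},{"trans": [0,0,0.05]},{"trans": [0,0,0.035]},{"trans": [0,0,0.02]},{"trans": [0,0,0.006]},{},{}]'

```text
time: 3.2
tool_pos: [0.6134, 0.0896, 0.0437]
eef_rot: [0.001, -0.046, 0.999, 0.0]
wrist_force: [-0.1, -0.2, 0.4]
finger_gap: -0.0001
finger_force: 0.0
```

```bash
python3 - <<'E'
from h import *
import cv2
state((.09,.027,.033))
S=vision.snapshot("side"); cv2.imwrite("pics/side2.png",cv2.resize(S["img"][180:350,160:380,::-1],None,fx=3.5,fy=3.5,interpolation=cv2.INTER_CUBIC))
E
```

```text
t3.20 jig [0.0873 0.033  0.0407] F [-0.15 -0.22  0.37] gap -0.0001 j [-0.33, 0.61, 0.15, 1.78, -0.12, 0.76, 1.55]
turn 0.0075
(0.09, 0.027, 0.033) world [0.617 0.084 0.036] d_tool [-0.0026 -0.006   0.0077] d_tool_aligned [-0.0027 -0.006   0.0077]
```

View pics/side2.png

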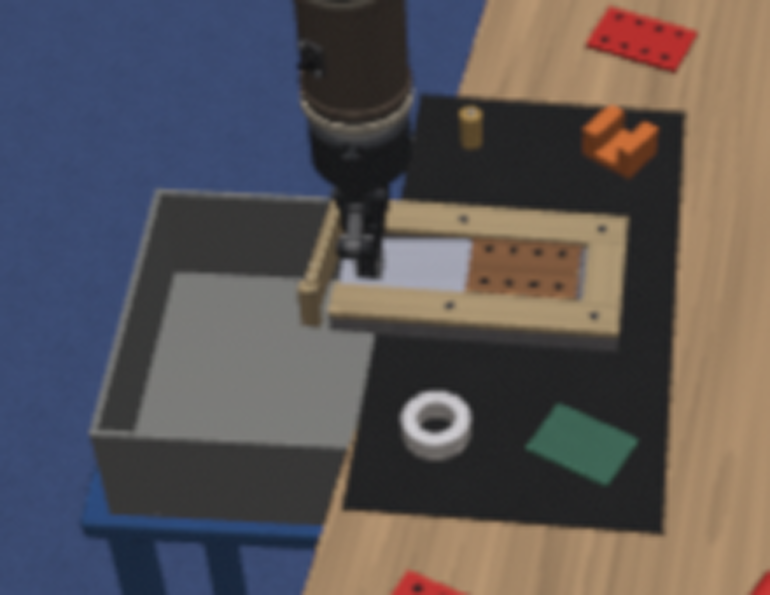

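Fingers closed at crop (370,270) over the outlet apron just inside the shut gate; nothing has been disturbed. Now the arc push.

Emit:
handwheel --motion '[{"trans": [-0.003,-0.006,0.0075],"rz": -0.007},{},{"trans": [-0.013,0,0]},{"trans": [-0.012,0.001,0]},{"trans": [-0.011,0.001,0]},{"trans": [-0.012,-0.002,0]},{"trans": [-0.011,-0.002,0]},{}]'

```text
time: 4.25
tool_pos: [0.6759, 0.0873, 0.0347]
eef_rot: [0.0, -0.049, 0.999, -0.0]
wrist_force: [0.6, -0.1, -1.0]
finger_gap: 0.0003
finger_force: 0.0
```

```bash
python3 -c "
from h import *
state((.149,.0252,.033),(.1693,.0143,.033),(.1857,-.0022,.033),(.1964,-.0227,.033),(.1986,-.0302,.033))"
```

```text
t4.25 jig [0.1494 0.0254 0.0317] F [ 0.63 -0.14 -0.95] gap 0.0003 j [-0.3, 0.71, 0.15, 1.62, -0.13, 0.83, 1.57]
turn 0.0141
(0.149, 0.0252, 0.033) world [0.676 0.087 0.036] d_tool [ 0.0004 -0.0002 -0.0013] d_tool_aligned [ 0.0004 -0.0002 -0.0013]
(0.1693, 0.0143, 0.033) world [0.697 0.078 0.036] d_tool [-0.0201 -0.0112  0.    ] d_tool_aligned [-0.0203 -0.0109 -0.    ]
(0.1857, -0.0022, 0.033) world [0.714 0.063 0.036] d_tool [-0.0162 -0.0167  0.    ] d_tool_aligned [-0.0164 -0.0165 -0.    ]
(0.1964, -0.0227, 0.033) world [0.727 0.043 0.036] d_tool [-0.0104 -0.0206  0.    ] d_tool_aligned [-0.0107 -0.0205 -0.    ]
(0.1986, -0.0302, 0.033) world [0.73  0.036 0.036] d_tool [-0.0021 -0.0075  0.    ] d_tool_aligned [-0.0022 -0.0075 -0.    ]
```

Emit:
handwheel --motion '[{"trans": [-0.01,-0.0055,-0.001],"rz": -0.014},{"trans": [-0.01,-0.0055,0]},{"trans": [-0.008,-0.0085,0]},{"trans": [-0.008,-0.0085,0]},{"trans": [-0.005,-0.01,0]},{"trans": [-0.005,-0.01,0]},{"trans": [-0.002,-0.01,0]},{}]'

```text
time: 5.25
tool_pos: [0.7295, 0.0333, 0.0359]
eef_rot: [0.0, -0.056, 0.998, -0.0]
wrist_force: [-0.0, 0.4, 1.1]
finger_gap: -0.0002
finger_force: 0.0
```

```bash
python3 - <<'E'
from h import *
import cv2
state((-.06,0,.1))
S=vision.snapshot("side"); cv2.imwrite("pics/side3.png",cv2.resize(S["img"][180:350,160:380,::-1],None,fx=3.5,fy=3.5,interpolation=cv2.INTER_CUBIC))
E
```

```text
t5.25 jig [ 0.1982 -0.0329  0.0329] F [0.02 0.36 1.14] gap -0.0002 j [-0.2, 0.78, 0.15, 1.47, -0.13, 0.9, 1.66]
turn 0.0268
(-0.06, 0, 0.1) world [0.469 0.044 0.103] d_tool [ 0.2572  0.0397 -0.0673] d_tool_aligned [ 0.2582  0.0329 -0.0671]
```

View pics/side3.png

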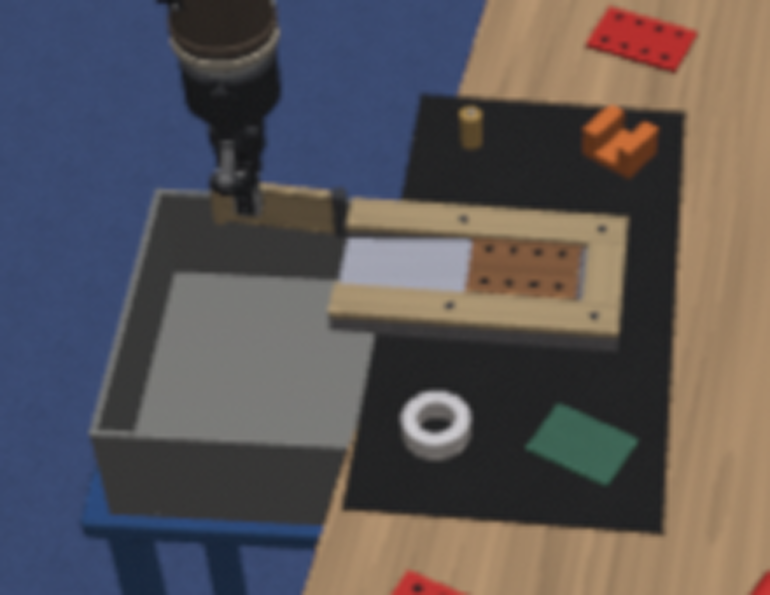

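The gate is open, lying about along the channel direction at crop (215–335, 200), close to 1.6 rad. The offcut is still in place at (525,270). Now I'll lift clear and go over the offcut's rear half.

Emit:
handwheel --motion '[{"trans": [0.005,0.02,-0.02],"rz": 0.027},{"trans": [0,0.01,-0.04]},{"trans": [0.05,0.002,-0.007]},{"trans": [0.05,0,0]},{"trans": [0.05,0,0]},{"trans": [0.05,0,0]},{"trans": [0.05,0,0]},{}]'

```text
time: 6.3
tool_pos: [0.468, 0.0447, 0.1029]
eef_rot: [-0.001, -0.043, 0.999, 0.0]
wrist_force: [1.5, -0.6, -0.1]
finger_gap: -0.0
finger_force: 0.0
```

```bash
cat >>h.py <<'E'
def feel(n=5):
    c,s=np.cos(q[2]),np.sin(q[2]); J=np.array([[c,s,0],[-s,c,0],[0,0,1]]); f=[];S=None
    for _ in range(n):
        S=vision.snapshot("side"); f.append(J@bot.get_obs()["wrist_force"])
    f=np.array(f); print("F mean",f.mean(0).round(2),"std",f.std(0).round(2)); return S
E
python3 -c "
from h import *
feel();state((-.06,0,.05),(-.06,0,.032))"
```

```text
F mean [ 0.26  0.33 -0.3 ] std [0.59 0.13 0.4 ]
t6.55 jig [-0.0562  0.0007  0.1   ] F [ 0.31  0.15 -0.35] gap -0.0002 j [-0.33, 0.32, 0.16, 2.09, -0.08, 0.73, 1.54]
turn 0.0017
(-0.06, 0, 0.05) world [0.469 0.044 0.053] d_tool [ 0.0039 -0.0007  0.05  ] d_tool_aligned [ 0.0038 -0.0007  0.05  ]
(-0.06, 0, 0.032) world [0.469 0.044 0.035] d_tool [ 0.    -0.     0.018] d_tool_aligned [-0.     0.     0.018]
```

Emit:
handwheel --motion '[{"trans": [0.004,-0.001,0.03]},{"trans": [0,0,0.02]},{"trans": [0,0,0.01]},{"trans": [0,0,0.008]},{},{}]'

```text
time: 7.3
tool_pos: [0.4683, 0.0436, 0.0352]
eef_rot: [0.0, -0.043, 0.999, 0.0]
wrist_force: [-0.5, -0.2, -0.1]
finger_gap: -0.0
finger_force: 0.0
```

```bash
python3 -c "
from h import *
feel();state((-.06,0,.026))"
```

```text
F mean [-0.44 -0.03 -0.04] std [0.21 0.39 0.26]
t7.55 jig [-0.0614 -0.0005  0.0321] F [-0.24  0.19 -0.13] gap 0.0 j [-0.31, 0.44, 0.14, 2.15, -0.11, 0.56, 1.57]
turn 0.0015
(-0.06, 0, 0.026) world [0.469 0.044 0.029] d_tool [-0.0014  0.0005  0.0061] d_tool_aligned [-0.0014  0.0005  0.0061]
```

Emit:
handwheel --motion '[{"trans": [-0.001,0,0.002]},{"trans": [0,0,0.002]},{"trans": [0,0,0.001]},{}]'

```text
time: 8.05
tool_pos: [0.4687, 0.0436, 0.0296]
eef_rot: [-0.0, -0.043, 0.999, -0.0]
wrist_force: [-0.1, -0.6, -0.1]
finger_gap: 0.0001
finger_force: 0.0
```

```bash
python3 -c "
from h import *
feel(3);state((-.06,0,.026))"
```

```text
F mean [ 0.11 -0.06 -0.25] std [0.5  0.33 0.33]
t8.20 jig [-0.0606 -0.0005  0.0268] F [-0.6   0.37 -0.16] gap -0.0002 j [-0.31, 0.45, 0.14, 2.15, -0.11, 0.55, 1.57]
turn 0.0015
(-0.06, 0, 0.026) world [0.469 0.044 0.029] d_tool [-0.0006  0.0005  0.0008] d_tool_aligned [-0.0006  0.0005  0.0008]
```

Emit:
handwheel --motion '[{"trans": [0,0,0.0005]},{"trans": [0,0,0.0005]},{}]'

```text
time: 8.57
tool_pos: [0.4689, 0.0436, 0.0289]
eef_rot: [0.0, -0.043, 0.999, 0.0]
wrist_force: [-0.1, -0.0, 1.8]
finger_gap: 0.0
finger_force: 1.4
```

```bash
python3 -c "
from h import *
feel(3);state((-.06,0,.026))"
```

```text
F mean [-0.57  0.25  2.53] std [0.56 0.24 0.29]
t8.72 jig [-0.0606 -0.0005  0.0259] F [-0.98 -0.02  2.36] gap -0.0001 j [-0.3, 0.45, 0.13, 2.15, -0.11, 0.55, 1.57]
turn 0.0015
(-0.06, 0, 0.026) world [0.469 0.044 0.029] d_tool [-0.0006  0.0005 -0.0001] d_tool_aligned [-0.0006  0.0005 -0.0001]
```

Emit:
handwheel --motion '[{"trans": [0,0,0.0005]},{}]'

```text
time: 8.98
tool_pos: [0.4689, 0.0436, 0.0285]
eef_rot: [0.0, -0.043, 0.999, 0.0]
wrist_force: [-1.7, -0.4, 6.2]
finger_gap: -0.0002
finger_force: 3.4
```

```bash
python3 -c "
from h import *
feel(3);state()"
```

```text
F mean [-1.64  0.31  6.64] std [0.2  0.2  0.57]
t9.12 jig [-0.0606 -0.0005  0.0255] F [-1.35  0.1   5.91] gap -0.0001 j [-0.3, 0.45, 0.13, 2.15, -0.11, 0.55, 1.57]
turn 0.0015
```

Emit:
handwheel --motion '[{"trans": [0,0,0.0001]},{"trans": [-0.002,0,0]},{"trans": [-0.003,0,0]},{"trans": [-0.003,0,0]},{"trans": [-0.003,0,0]},{"trans": [-0.003,0,0]},{"trans": [-0.003,0,0]},{"trans": [-0.003,0,0]}]'

```text
time: 10.12
tool_pos: [0.4859, 0.045, 0.028]
eef_rot: [-0.003, -0.043, 0.999, -0.0]
wrist_force: [-8.2, -1.0, 13.3]
finger_gap: -0.0
finger_force: 6.5
```

```bash
python3 - <<'E'
from h import *
import cv2
feel(3);state()
s=vision.snapshot("top"); S=vision.snapshot("side")
a=cv2.resize(s["img"][160:295,255:365],None,fx=3.4,fy=3.4,interpolation=cv2.INTER_CUBIC)
b=cv2.resize(S["img"][210:325,225:350],None,fx=3.4,fy=3.4,interpolation=cv2.INTER_CUBIC)
b=cv2.copyMakeBorder(b,0,a.shape[0]-b.shape[0],0,0,cv2.BORDER_CONSTANT)
cv2.imwrite("pics/drag1.png",cv2.hconcat([a,b])[:,:,::-1])
E
```

```text
F mean [-7.690e+00 -1.000e-02  1.235e+01] std [0.25 0.23 0.26]
t10.28 jig [-0.043  -0.0006  0.0251] F [-7.72 -0.24 12.45] gap -0.0003 j [-0.3, 0.47, 0.14, 2.1, -0.11, 0.57, 1.57]
turn 0.0015
```

View pics/drag1.png

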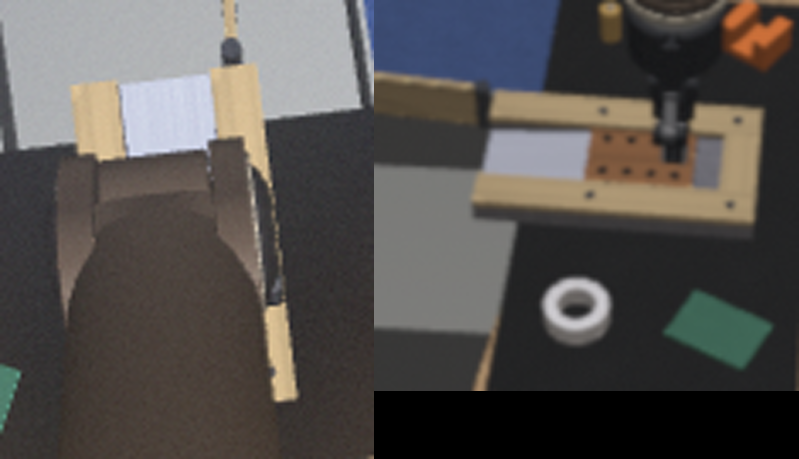

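The board has moved with the finger: a gap now shows behind it at (708,160), and its front edge is at (588,158). The press has grown to about 14.5 N in total, so I'll ease off 0.35 mm.

Emit:
handwheel --motion '[{"trans": [0,0,-0.0003]},{}]'

```text
time: 10.62
tool_pos: [0.4864, 0.0451, 0.0283]
eef_rot: [-0.002, -0.043, 0.999, -0.0]
wrist_force: [-7.2, -0.1, 9.7]
finger_gap: 0.0003
finger_force: 4.9
```

```bash
cat >>h.py <<'E'
def front(S):
    # brown offcut seen in the side view: jig-x extent along a line through the channel (y=-.026, under the finger)
    import cv2
    hsv=cv2.cvtColor(S["img"],cv2.COLOR_RGB2HSV)
    for y in (.027,.02,-.02):
        xs=np.arange(-.09,.16,.001); r=[]
        for x in xs:
            z=.026 if x<.01 else .026-.09*(x-.01)
            u,v=np.round(proj(S,Tj(q,(x,y,z)))).astype(int); h,sa,va=hsv[v,u]; r.append(h<18 and sa>90 and 60<va<190)
        w=xs[np.array(r)]; print("y",y,"brown",(w.min().round(3),w.max().round(3)) if len(w) else None,end="; ")
    print()
E
python3 -c "
from h import *
S=feel(3);state();front(S)
u=[225+(588-374)/3.4,210+158/3.4];print(ray(S,u,.029)[:2],Tj(q,(0.0275,0,.026)))"
```

```text
F mean [-7.22 -0.27  9.38] std [0.34 0.17 0.46]
t10.78 jig [-0.043  -0.0006  0.0253] F [-6.94 -0.47 10.03] gap -0.0001 j [-0.3, 0.47, 0.14, 2.1, -0.11, 0.57, 1.57]
turn 0.0015
y 0.027 brown (np.float64(-0.056), np.float64(0.03)); y 0.02 brown (np.float64(-0.056), np.float64(0.028)); y -0.02 brown (np.float64(-0.055), np.float64(0.03)); 
[0.55744942 0.05907655] [0.55661965 0.0516204  0.029     ]
```

Emit:
handwheel --motion '[{"trans": [-0.003,0,-0.0001]},{"trans": [-0.003,0,0]},{"trans": [-0.003,0,0]},{"trans": [-0.003,0,0]},{"trans": [-0.003,0,0]}]'

```text
time: 11.4
tool_pos: [0.5017, 0.0464, 0.0284]
eef_rot: [-0.002, -0.043, 0.999, -0.0]
wrist_force: [-5.7, -0.2, 9.3]
finger_gap: -0.0
finger_force: 4.5
```

```bash
python3 -c "
from h import *
S=feel(2);state();front(S)"
```

```text
F mean [-5.43  0.04  8.18] std [0.31 0.01 0.  ]
t11.50 jig [-0.0272 -0.0005  0.0254] F [-5.12  0.06  8.18] gap -0.0 j [-0.3, 0.49, 0.14, 2.07, -0.12, 0.59, 1.58]
turn 0.0015
y 0.027 brown (np.float64(-0.041), np.float64(0.044)); y 0.02 brown (np.float64(-0.042), np.float64(0.045)); y -0.02 brown (np.float64(-0.041), np.float64(0.045));
```

Emit:
handwheel --motion '[{"trans": [-0.003,0,0]},{"trans": [-0.003,0,0]},{"trans": [-0.003,0,0]},{"trans": [-0.003,0,0]},{"trans": [-0.003,0,0]},{"trans": [-0.003,0,0]}]'

```text
time: 12.25
tool_pos: [0.5197, 0.048, 0.0284]
eef_rot: [-0.002, -0.043, 0.999, -0.0]
wrist_force: [-6.4, -1.3, 9.1]
finger_gap: 0.0002
finger_force: 4.5
```

```bash
python3 -c "
from h import *
S=feel(2);state();front(S)"
```

```text
F mean [-5.32 -0.72  8.44] std [0.26 0.3  0.35]
t12.35 jig [-0.0091 -0.0005  0.0255] F [-5.06 -1.02  8.09] gap -0.0002 j [-0.29, 0.51, 0.14, 2.03, -0.12, 0.61, 1.58]
turn 0.0014
y 0.027 brown (np.float64(-0.023), np.float64(0.061)); y 0.02 brown (np.float64(-0.022), np.float64(0.062)); y -0.02 brown (np.float64(-0.023), np.float64(0.065));
```

Emit:
handwheel --motion '[{"trans": [-0.003,0,0]},{"trans": [-0.003,0,0]},{"trans": [-0.003,0,0]}]'

```text
time: 12.72
tool_pos: [0.5287, 0.0488, 0.0284]
eef_rot: [-0.002, -0.043, 0.999, -0.0]
wrist_force: [-6.8, -0.7, 9.5]
finger_gap: 0.0001
finger_force: 4.5
```

```bash
python3 -c "
from h import *
S=feel(2);state()"
```

```text
F mean [-5.24 -0.59  8.15] std [0.28 0.18 0.24]
t12.82 jig [-0.0001 -0.0005  0.0255] F [-5.52 -0.41  8.38] gap -0.0002 j [-0.29, 0.52, 0.14, 2.0, -0.12, 0.62, 1.58]
turn 0.0015
```

Emit:
handwheel --motion '[{"trans": [-0.003,0,0]},{"trans": [-0.003,0,0]}]'

```text
time: 13.08
tool_pos: [0.5347, 0.0493, 0.0284]
eef_rot: [-0.002, -0.043, 0.999, -0.0]
wrist_force: [-6.0, -0.1, 8.6]
finger_gap: 0.0
finger_force: 4.4
```

```bash
python3 -c "
from h import *
S=feel(2);state();front(S)"
```

```text
F mean [-5.44  0.1   8.64] std [0.12 0.16 0.16]
t13.18 jig [ 0.006  -0.0005  0.0255] F [-5.57  0.25  8.48] gap -0.0003 j [-0.29, 0.53, 0.14, 1.99, -0.12, 0.63, 1.58]
turn 0.0015
y 0.027 brown (np.float64(-0.008), np.float64(0.073)); y 0.02 brown (np.float64(-0.008), np.float64(0.08)); y -0.02 brown (np.float64(-0.009), np.float64(0.08));
```

Emit:
handwheel --motion '[{"trans": [-0.003,0,0]},{"trans": [-0.003,0,0]}]'

```text
time: 13.42
tool_pos: [0.5407, 0.0498, 0.0284]
eef_rot: [-0.002, -0.043, 0.999, -0.0]
wrist_force: [-5.9, 0.2, 9.3]
finger_gap: 0.0005
finger_force: 4.5
```

```bash
python3 -c "
from h import *
S=feel(2);state()"
```

```text
F mean [-5.23 -0.27  8.05] std [0.4  0.45 0.3 ]
t13.53 jig [ 0.0119 -0.0005  0.0255] F [-5.62 -0.72  8.35] gap 0.0002 j [-0.29, 0.54, 0.14, 1.97, -0.12, 0.64, 1.58]
turn 0.0014
```

Emit:
handwheel --motion '[{"trans": [-0.003,0,0]}]'

```text
time: 13.65
tool_pos: [0.5437, 0.0501, 0.0285]
eef_rot: [-0.002, -0.043, 0.999, -0.0]
wrist_force: [-5.8, -0.3, 9.4]
finger_gap: -0.0004
finger_force: 4.7
```

```bash
python3 -c "
from h import *
S=feel(2);state();front(S)"
```

```text
F mean [-3.92 -0.2   9.57] std [0.38 0.01 0.14]
t13.75 jig [ 0.0152 -0.0005  0.0256] F [-4.3  -0.21  9.43] gap 0.0001 j [-0.29, 0.54, 0.14, 1.97, -0.12, 0.64, 1.59]
turn 0.0014
y 0.027 brown (np.float64(0.0), np.float64(0.07)); y 0.02 brown (np.float64(0.001), np.float64(0.088)); y -0.02 brown (np.float64(0.002), np.float64(0.088));
```

Emit:
handwheel --motion '[{"trans": [-0.003,0,0]}]'

```text
time: 13.88
tool_pos: [0.5471, 0.0503, 0.0286]
eef_rot: [-0.001, -0.043, 0.999, -0.0]
wrist_force: [-4.1, -1.4, 7.0]
finger_gap: 0.0001
finger_force: 3.4
```

```bash
python3 -c "
from h import *
S=feel(2);state()"
```

```text
F mean [-2.9  -0.01  6.88] std [0.17 0.11 0.21]
t13.97 jig [ 0.0186 -0.0004  0.0256] F [-2.74  0.11  7.09] gap 0.0002 j [-0.28, 0.55, 0.14, 1.96, -0.12, 0.64, 1.59]
turn 0.0016
```

Emit:
handwheel --motion '[{"trans": [-0.003,0,0]}]'

```text
time: 14.1
tool_pos: [0.5503, 0.0506, 0.0285]
eef_rot: [-0.001, -0.043, 0.999, -0.0]
wrist_force: [-3.2, -0.4, 5.8]
finger_gap: 0.0005
finger_force: 2.5
```

```bash
python3 -c "
from h import *
S=feel(2);state();front(S)"
```

```text
F mean [-2.27  0.12  4.38] std [0.43 0.19 0.14]
t14.20 jig [ 0.0218 -0.0004  0.0255] F [-2.7  -0.07  4.24] gap 0.0003 j [-0.28, 0.55, 0.14, 1.95, -0.12, 0.65, 1.59]
turn 0.0015
y 0.027 brown (np.float64(0.008), np.float64(0.073)); y 0.02 brown (np.float64(0.006), np.float64(0.094)); y -0.02 brown (np.float64(0.008), np.float64(0.094));
```

Emit:
handwheel --motion '[{"trans": [0,0,0.0003]},{}]'

```text
time: 14.45
tool_pos: [0.551, 0.0507, 0.0283]
eef_rot: [-0.0, -0.043, 0.999, 0.0]
wrist_force: [-3.5, -0.2, 6.6]
finger_gap: -0.0001
finger_force: 3.0
```

```bash
python3 -c "
from h import *
S=feel(2);state()"
```

```text
F mean [-2.7   0.43  5.94] std [0.45 0.26 0.04]
t14.55 jig [ 0.0218 -0.0004  0.0253] F [-2.25  0.18  5.9 ] gap 0.0001 j [-0.28, 0.55, 0.14, 1.95, -0.12, 0.65, 1.59]
turn 0.0014
```

Emit:
handwheel --motion '[{"trans": [-0.002,0,0.0001]},{}]'

```text
time: 14.8
tool_pos: [0.5529, 0.0509, 0.0282]
eef_rot: [-0.001, -0.043, 0.999, -0.0]
wrist_force: [-3.7, 0.2, 7.3]
finger_gap: -0.0005
finger_force: 2.9
```

```bash
python3 -c "
from h import *
S=feel(2);state();front(S)"
```

```text
F mean [-2.65  0.78  6.3 ] std [0.36 0.28 0.42]
t14.90 jig [ 0.0237 -0.0004  0.0252] F [-2.29  0.5   6.72] gap -0.0003 j [-0.28, 0.55, 0.14, 1.95, -0.12, 0.65, 1.59]
turn 0.0014
y 0.027 brown (np.float64(0.008), np.float64(0.07)); y 0.02 brown (np.float64(0.009), np.float64(0.097)); y -0.02 brown (np.float64(0.011), np.float64(0.094));
```

Emit:
handwheel --motion '[{"trans": [-0.003,0,0.0004]},{"trans": [-0.003,0,0.0003]}]'

```text
time: 15.15
tool_pos: [0.5585, 0.0513, 0.0275]
eef_rot: [-0.001, -0.043, 0.999, -0.0]
wrist_force: [-5.4, -0.3, 8.3]
finger_gap: 0.0005
finger_force: 3.7
```

```bash
python3 -c "
from h import *
S=feel(2);state()"
```

```text
F mean [-3.59  0.59  7.3 ] std [0.2  0.58 0.08]
t15.25 jig [ 0.0298 -0.0004  0.0245] F [-3.39  1.18  7.38] gap 0.0002 j [-0.28, 0.56, 0.14, 1.93, -0.12, 0.66, 1.59]
turn 0.0014
```

Emit:
handwheel --motion '[{"trans": [-0.003,0,0.0003]},{"trans": [-0.003,0,0.0003]}]'

```text
time: 15.5
tool_pos: [0.5645, 0.0519, 0.0269]
eef_rot: [-0.001, -0.043, 0.999, -0.0]
wrist_force: [-4.1, -0.5, 8.1]
finger_gap: 0.0003
finger_force: 3.8
```

```bash
python3 -c "
from h import *
S=feel(2);state();front(S)"
```

```text
F mean [-4.    0.1   7.37] std [0.48 0.12 0.1 ]
t15.60 jig [ 0.0358 -0.0004  0.0239] F [-3.52  0.22  7.47] gap 0.0001 j [-0.28, 0.57, 0.14, 1.92, -0.12, 0.66, 1.59]
turn 0.0015
y 0.027 brown (np.float64(0.023), np.float64(0.073)); y 0.02 brown (np.float64(0.023), np.float64(0.108)); y -0.02 brown (np.float64(0.023), np.float64(0.109));
```

Emit:
handwheel --motion '[{"trans": [-0.003,0,0.0003]},{"trans": [-0.003,0,0.0003]}]'

```text
time: 15.85
tool_pos: [0.5704, 0.0524, 0.0263]
eef_rot: [-0.001, -0.043, 0.999, 0.0]
wrist_force: [-3.7, -0.8, 9.1]
finger_gap: 0.0
finger_force: 4.0
```

```bash
python3 -c "
from h import *
S=feel(2);state()"
```

```text
F mean [-4.38 -0.01  7.69] std [0.3  0.22 0.28]
t15.95 jig [ 0.0418 -0.0004  0.0234] F [-4.08 -0.22  7.97] gap -0.0 j [-0.28, 0.58, 0.14, 1.9, -0.12, 0.67, 1.59]
turn 0.0015
```

Emit:
handwheel --motion '[{"trans": [-0.003,0,0.0003]},{"trans": [-0.003,0,0.0003]}]'

```text
time: 16.2
tool_pos: [0.5764, 0.0529, 0.0258]
eef_rot: [-0.001, -0.043, 0.999, -0.0]
wrist_force: [-5.2, 0.2, 9.0]
finger_gap: -0.0
finger_force: 4.1
```

```bash
python3 -c "
from h import *
S=feel(2);state();front(S)"
```

```text
F mean [-4.51  0.21  8.56] std [0.04 0.15 0.65]
t16.30 jig [ 0.0477 -0.0004  0.0228] F [-4.48  0.37  7.91] gap -0.0002 j [-0.28, 0.59, 0.14, 1.89, -0.12, 0.68, 1.59]
turn 0.0015
y 0.027 brown (np.float64(0.034), np.float64(0.064)); y 0.02 brown (np.float64(0.035), np.float64(0.12)); y -0.02 brown (np.float64(0.034), np.float64(0.124));
```

Emit:
handwheel --motion '[{"trans": [-0.003,0,0.0003]},{"trans": [-0.003,0,0.0003]},{"trans": [-0.003,0,0.0002]}]'

```text
time: 16.68
tool_pos: [0.5854, 0.0537, 0.025]
eef_rot: [-0.001, -0.043, 0.999, 0.0]
wrist_force: [-5.1, -0.2, 8.5]
finger_gap: -0.0
finger_force: 4.0
```

```bash
python3 -c "
from h import *
S=feel(2);state()"
```

```text
F mean [-4.15 -0.3   8.05] std [0.06 0.92 0.  ]
t16.77 jig [ 0.0568 -0.0003  0.022 ] F [-4.09  0.62  8.05] gap 0.0001 j [-0.28, 0.6, 0.14, 1.87, -0.12, 0.69, 1.59]
turn 0.0015
```

Emit:
handwheel --motion '[{"trans": [-0.003,0,0.0003]},{"trans": [-0.003,0,0.0003]},{"trans": [-0.003,0,0.0003]}]'

```text
time: 17.15
tool_pos: [0.5944, 0.0545, 0.0241]
eef_rot: [-0.001, -0.043, 0.999, 0.0]
wrist_force: [-5.3, -1.5, 8.7]
finger_gap: 0.0002
finger_force: 4.3
```

```bash
python3 -c "
from h import *
S=feel(2);state();front(S)"
```

```text
F mean [-4.6  -0.56  8.88] std [0.27 0.1  0.5 ]
t17.25 jig [ 0.0657 -0.0004  0.0211] F [-4.87 -0.65  8.39] gap -0.0001 j [-0.27, 0.61, 0.14, 1.84, -0.12, 0.7, 1.59]
turn 0.0015
y 0.027 brown (np.float64(0.051), np.float64(0.139)); y 0.02 brown (np.float64(0.052), np.float64(0.14)); y -0.02 brown (np.float64(0.052), np.float64(0.141));
```

Emit:
handwheel --motion '[{"trans": [-0.003,0,0.0002]},{"trans": [-0.003,0,0.0003]},{"trans": [-0.003,0,0.0003]},{"trans": [-0.003,0,0.0002]}]'

```text
time: 17.75
tool_pos: [0.6064, 0.0555, 0.0231]
eef_rot: [-0.001, -0.043, 0.999, 0.0]
wrist_force: [-4.9, -0.2, 8.8]
finger_gap: -0.0002
finger_force: 3.9
```

```bash
python3 -c "
from h import *
S=feel(2);state()"
```

```text
F mean [-4.23  0.6   7.71] std [0.28 0.37 0.37]
t17.85 jig [ 0.0779 -0.0003  0.0201] F [-3.94  0.97  8.09] gap -0.0 j [-0.27, 0.63, 0.14, 1.81, -0.13, 0.71, 1.59]
turn 0.0015
```

Emit:
handwheel --motion '[{"trans": [-0.003,0,0.0003]},{"trans": [-0.003,0,0.0003]},{"trans": [-0.003,0,0.0002]}]'

```text
time: 18.23
tool_pos: [0.6154, 0.0563, 0.0223]
eef_rot: [-0.001, -0.043, 0.999, 0.0]
wrist_force: [-4.0, 1.6, 7.6]
finger_gap: -0.0001
finger_force: 3.8
```

```bash
python3 -c "
from h import *
S=feel(2);state();front(S)"
```

```text
F mean [-3.22 -0.15  7.02] std [0.15 0.21 0.08]
t18.32 jig [ 0.0869 -0.0003  0.0193] F [-3.37  0.06  7.1 ] gap 0.0002 j [-0.27, 0.64, 0.14, 1.79, -0.13, 0.72, 1.59]
turn 0.0014
y 0.027 brown (np.float64(0.12), np.float64(0.159)); y 0.02 brown (np.float64(0.072), np.float64(0.157)); y -0.02 brown (np.float64(0.072), np.float64(0.159));
```

Emit:
handwheel --motion '[{"trans": [-0.003,0,0.0004]},{"trans": [-0.003,0,0.0003]},{"trans": [-0.003,0,0.0003]},{"trans": [-0.003,0,0.0002]},{"trans": [-0.002,0,0.0002]}]'

```text
time: 18.95
tool_pos: [0.6294, 0.0575, 0.0209]
eef_rot: [-0.001, -0.043, 0.999, -0.0]
wrist_force: [-5.6, -1.4, 8.2]
finger_gap: -0.0001
finger_force: 4.1
```

```bash
python3 - <<'E'
from h import *
import cv2
S=feel(2);state();front(S)
cv2.imwrite("pics/edge.png",cv2.resize(S["img"][180:350,160:380,::-1],None,fx=3.5,fy=3.5,interpolation=cv2.INTER_CUBIC))
E
```

```text
F mean [-4.01  0.32  8.42] std [0.25 0.1  0.4 ]
t19.05 jig [ 0.1007 -0.0003  0.018 ] F [-3.76  0.42  8.02] gap -0.0001 j [-0.27, 0.66, 0.14, 1.75, -0.13, 0.74, 1.6]
turn 0.0015
y 0.027 brown (np.float64(0.12), np.float64(0.159)); y 0.02 brown (np.float64(0.086), np.float64(0.159)); y -0.02 brown (np.float64(0.087), np.float64(0.159));
```

View pics/edge.png

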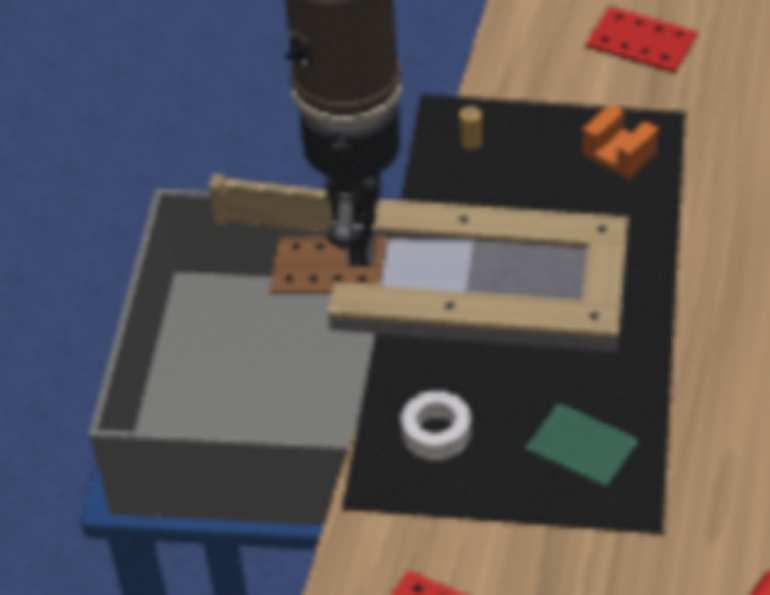

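The offcut overhangs the bin: its front is at crop (275,265), its rear edge at (380,265), and its centre about 15 mm past the outlet. I'll lift off quickly and let it tip.

Emit:
handwheel --motion '[{"trans": [0,0,-0.05]},{"trans": [0,0,-0.05]},{"trans": [0.03,0,-0.03]},{"trans": [0.03,0,0]},{},{},{},{}]'

```text
time: 20.05
tool_pos: [0.5709, 0.0524, 0.1503]
eef_rot: [-0.0, -0.043, 0.999, -0.0]
wrist_force: [-1.3, -0.4, -0.7]
finger_gap: -0.0001
finger_force: 0.0
```

```bash
python3 - <<'E'
from h import *
import cv2
S=feel(3);state()
cv2.imwrite("pics/end.png",cv2.resize(S["img"][180:350,160:380,::-1],None,fx=3.5,fy=3.5,interpolation=cv2.INTER_CUBIC))
E
```

```text
F mean [ 0.11  0.17 -0.32] std [0.07 0.74 0.2 ]
t20.20 jig [ 0.0415 -0.0004  0.1475] F [ 0.02  0.72 -0.23] gap -0.0001 j [-0.31, 0.41, 0.17, 1.82, -0.08, 0.92, 1.56]
turn 0.0015
```

View pics/end.png

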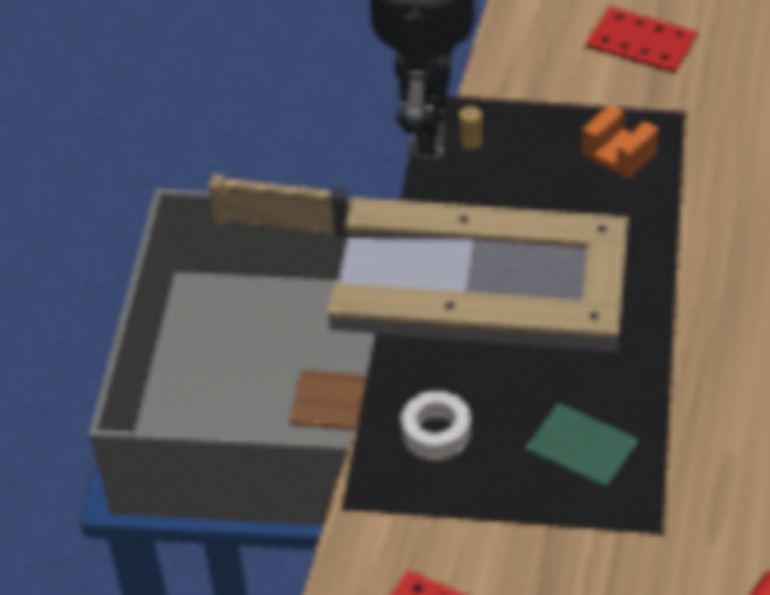

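The offcut lies flat on the bin floor at crop (330,400), partly hidden behind the table edge. The bystanders in this view (cell, bracket, tape and perfboard) are where they were, and the fingers touch nothing. I'll wait a second to let it settle, then hand in.

Emit:
handwheel --motion '[{},{},{},{},{},{},{},{}]' --quiet true

```text
ok
```

```bash
python3 -c "
from rig import bot
print(bot.finish_job())"
```

```text
the job is handed in; nothing more can be done
None
```

I swung the gate open to about 1.6 rad and slid the offcut out with a light fingertip press; it dropped flat into the scrap bin. The press read about 14.5 N in total at its highest, I saw no bystander move, and I handed the job in at about 21 s; no verdict came back.

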